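# Fit the spare bearing block and thread the guide rod through both bushings

## Robot

A 6-joint arm with a two-finger parallel gripper is mounted at the origin on the work surface. World frame = base frame: x ahead of the robot, y to its left, z up, the work surface at z = 0. Lengths are in m, angles in rad, forces in N, time in s.
With the tool pointing down it reaches from about 0.325 to 0.85 m from the base axis. Payload 15.5 kg.
Tool frame: the origin (TCP) lies on the centre line of the jaws, within the pads' length; the fingertips stand 25 mm ahead of it and the grasp point (between the pads) lies 6 mm ahead of it; y points along the fingers, z is the direction in which the jaws open and shut, and the axes are right-handed (so a half turn about y gives the same grasp; the last joint's range is limited). The gripper opens to 91 mm and grips with 3 to 60 N. Pads are 32 mm wide; open, the fingers measure 118 mm over their backs; the gripper's body (76 mm by 178 mm) begins 60 mm behind the grasp point.
Start: joints at [-1.29, 0.494, 1.345, -0, 1.302, -0.096], TCP at [0.23, -0.581, 0.239] pointing down, gripper open.
Joint ranges: [-2.91, 2.91], [-0.82, 2.16], [0.22, 2.67], [-1.22, 4.37], [0.12, 2.79], [-3.08, 3.08]. Speed limits (rad/s): [1.89, 1.89, 2.57, 3.01, 3.01, 3.01].

## Interface

Orientations are given as a rotation vector (axis times angle).
In Python, from cell import status, viewer, workorder gives the robot as it stands. The module is installed in compiled form; this text tells all that it offers.
- The arm moves only by the shell command python3 -m pendant 'ROWS'. ROWS is JSON, a list of rows, each a list of 3 entries, a list of its own where there are three numbers: the finger opening in mm, from 0 to 91.2, then the shift along the world's x, y, z in mm, then the turn about the world's z in degrees. In form: [[hand, [x, y, z], roll], ...]. A call has 1 to 20 rows; each row shifts and turns the pose as measured when the row begins; what a row does not reach is not made up. A row lasts 1/10 s, in which the tool goes at most 50 mm and 8.59 degrees, less where a joint would pass 70% of its speed; a pose out of reach is approached as far as the arm can. A call is refused whole if a number of a shift passes 50 or a number of a turn 8.59, either way. A call with a gripper value outside its range is refused whole. The fingers move at their own pace and stop on an object; the grip force is fixed at half the most. Time passes only in rows, so rows that do not move let the fingers close. It gives the time, the measured TCP pose, the force and the opening at its end, in the units of the state.
- status.observe(): the state, without advancing time (a new reading comes with each control period).
- viewer.read_camera(name): name is "scene" or "top" or "wrist"; returns (picture, depth): 384x512x3 uint8, red, green, blue; 384x512 float32, m along the optical axis (not along the pixel's ray), 0 where there is no reading.
- viewer.camera_model(name): a dict with "mtx" (3x3 intrinsics, pixels), "position" and "orientation" of the camera in the world. Camera axes: x right, y up, looking along -z (the intrinsics and any distortion apply to the point x, -y, -z); pixel columns grow to the right and rows downward; lengths in m; the calibration is good to about 2 mm. A picture is of the moment at which its call begins: read the wrist's pose just before it. camera_model takes no time and is no camera call; for the wrist camera it gives the pose at the moment of the call.
- workorder.hand_in(): hands the job in, once; it reports no verdict.
The state is a dict: "time_s": time; "joints": joint angles; "qvel": joint speeds; "effort": joint torques, N m; "tcp_pos": TCP position; "tool_rot": TCP orientation; "ft_force": force on the tool from outside, world axes, zero at the start; "ft_torque": the same for the moment, N m; "gripper_width": finger opening in m.
Only numpy, scipy, OpenCV 4.12 (cv2) and the standard library are available. Lean on these libraries where they do the work, as an engineer would, in place of code of your own. Each camera call takes 0.05 s, during which the arm holds its last target. There are 200 camera calls.

## Task

The guide base has two bearing seats, one of them empty: stand the spare bearing block (the one with a bronze-lined bore, not the solid blank) fully home in the empty seat and let go of it. Then take the long guide rod and slide it from the open end of the base through the first bushing and on through the second, until its tip stands out beyond the second but does not touch the end plate. Finish while still gripping the rod, spanning both bushings, held still and straight without leaning hard on them; leave everything else on the table where it is.

Things in the scene. Friction and masses are not known exactly. Their poses are not given: they have to be found in the camera images.
- base: Fixed aluminium base plate 10 mm thick, 80 mm wide (y), from x = -80 to +125 mm of its frame. Origin on the table midway between the two seats, which stand on it at x = -48 and +48 mm; z up; x is the threading direction, from the open end to the end plate: an upright 60 mm wide, 80 mm high, near face at x = +117 mm, no hole.
- base_axis (a point): Point on the common axis of both bores, midway between the two seats, 52 mm above the table. The axis runs along the base's x. With both bearing blocks in place their outer faces are 63 mm either side of this point.
- fitted: Fixed seat that already carries a bearing block (identical to the spare, cannot move), at either of the two seat positions. Origin at the centre of its pocket's floor, 10 mm above the table; axes as the base's.
- open_seat: Fixed empty seat at the other position. Origin at the centre of its pocket's floor, 10 mm above the table; axes as the base's. Pocket 33 mm (x) by 47 mm (y): 1.5 mm to spare all round; straight walls 12 mm deep, above them a 5 mm high lead-in flared 5 mm outward. Seat outside: 52 mm (x) by 66 mm (y), top 17 mm above the floor.
- spare: Loose plain steel bearing block standing upright, 0.3 to 0.5 kg: 30 mm (x) by 44 mm (y) by 64 mm high. Origin at the centre of its underside, z up. A bronze-lined round bore of 14 mm diameter runs right through along x, 42 mm above the underside. Fits either way round (x along the base's x or against it).
- rod: Loose guide rod: dark steel end block 50 (x) x 20 (y) x 36 mm high, lying on its underside; a bright round rod, 10 mm diameter, 185 mm long, stands out of its +x face, axis 22 mm above the underside, y = 0; last 10 mm taper to 5 mm. Origin at the centre of the block's underside, z up, x towards the tip. 0.24 to 0.38 kg, centre of mass within 30 mm of the origin in x.
- rod_tip (a point): Centre of the rod's free end: 210 mm along x and 22 mm up from the rod's origin.
- blank: Bystander: loose solid steel block of the same outer size as the spare (30 x 44 x 64 mm) but without a bore. Origin at the centre of its underside. It and the spare change places at random.
- short_rod: Bystander: a short guide rod with the same end block but only 70 mm of rod. Origin at the centre of the block's underside, x along the rod.
- wrench: Bystander: steel wrench lying on the table, about 180 mm long along x. Origin at its middle, on the table.
- screwdriver: Bystander: screwdriver with a black handle, lying on the table along x. Origin under it, on the table.
- collar: Bystander: steel shaft collar, a ring of 36 mm outer diameter, 15 mm bore and 14 mm high, lying flat. Origin at the centre of its underside.
- dish: Bystander: pale flat dish of 90 mm diameter and 18 mm height. Origin at the centre of its underside.
Not all that is in view belongs to the job. What is shaped like the rod but purple or yellow is not meant.

How it is judged:
By the outcome, as a careful person would: the job done as asked, in the order asked, and still so for the second after the job is handed in, while the arm keeps its last pose, push and grip.
It also fails if it takes over 58 s, if anything falls off the work surface, if the arm or the gripper's body presses on something with over 40 N, if the wrist force passes 120 N, or if a joint passes its speed limit or range.

## Working session

There is one attempt and no reset: what is moved stays moved. The work goes in short steps, Python scripts to look and compute and a shell command to move; the robot and the scene stay as the last step left them, time stands still between calls to the robot, and variables do not carry over. Pictures are saved under pics/ and viewed, about 8 in all and at most 12, crops included, and the job is handed in when it is done.

```bash
mkdir -p pics; cat > h.py <<'E'
import numpy as np, cv2
from scipy.spatial.transform import Rotation as R
from cell import status, viewer, workorder
def shot(n):
    m=viewer.camera_model(n); p,d=viewer.read_camera(n); return p,d,m
def rot(m):
    o=np.array(m["orientation"],float)
    return o if o.shape==(3,3) else (R.from_rotvec(o).as_matrix() if o.size==3 else R.from_quat(o).as_matrix())
def cloud(d,m):
    K=np.array(m["mtx"]);v,u=np.mgrid[:d.shape[0],:d.shape[1]]
    c=np.stack([(u-K[0,2])/K[0,0]*d,-(v-K[1,2])/K[1,1]*d,-d],-1)
    return c@rot(m).T+np.array(m["position"])
def ray(u,v,z,m):
    K=np.array(m["mtx"]);r=rot(m)@np.array([(u-K[0,2])/K[0,0],-(v-K[1,2])/K[1,1],-1.]);p=np.array(m["position"])
    return p+r*(z-p[2])/r[2]
def save(f,p): cv2.imwrite(f,cv2.cvtColor(p,cv2.COLOR_RGB2BGR))
E
python3 - <<'E'
from h import *
import pickle
o=status.observe(); print(o)
D={}
for n in("scene","top","wrist"):
    D[n]=shot(n); print(n,D[n][2])
pickle.dump(D,open("D0.pkl","wb"))
save("pics/top0.png",cv2.resize(D["top"][0],(800,600),interpolation=cv2.INTER_CUBIC)); save("pics/scene0.png",D["scene"][0])
E
```

```text
{'time_s': 0.0, 'joints': array([-1.28950481e+00,  4.94176104e-01,  1.34613618e+00, -6.54273928e-07,
        1.30249993e+00, -9.54865405e-02]), 'qvel': array([-0.00103043,  0.00047016,  0.00069719,  0.00065702,  0.00190491,
        0.00189898]), 'effort': array([-1.87784950e-03, -8.78829789e+01, -3.81866276e+01,  7.05348118e-02,
        5.31034986e-02, -1.06880022e-04]), 'tcp_pos': array([ 0.22986614, -0.58081425,  0.23834094]), 'tool_rot': array([-0.38435775,  2.01667323, -2.01418194]), 'ft_force': array([-0.15682095,  0.78014549, -0.5461809 ]), 'ft_torque': array([ 0.00694655, -0.05274732,  0.05599088]), 'gripper_width': 0.09098516622470003}
scene {'mtx': array([[381.68681004,   0.        , 253.88499833],
       [  0.        , 381.68681004, 192.93217319],
       [  0.        ,   0.        ,   1.        ]]), 'position': array([1.04275665, 0.12970552, 0.96013482]), 'orientation': array([0.36454   , 0.50473772, 1.78278575])}
top {'mtx': array([[391.10629795,   0.        , 256.7027789 ],
       [  0.        , 391.10629795, 192.61351192],
       [  0.        ,   0.        ,   1.        ]]), 'position': array([ 0.39781423, -0.02353432,  1.24855944]), 'orientation': array([ 0.065968  , -0.10057821, -1.54738156])}
wrist {'mtx': array([[345.86960631,   0.        , 255.02725985],
       [  0.        , 345.86960631, 190.67661319],
       [  0.        ,   0.        ,   1.        ]]), 'position': array([ 0.3048143 , -0.55211203,  0.3828356 ]), 'orientation': array([-0.2498227 ,  0.17152457, -1.18534751])}
```

View pics/top0.png

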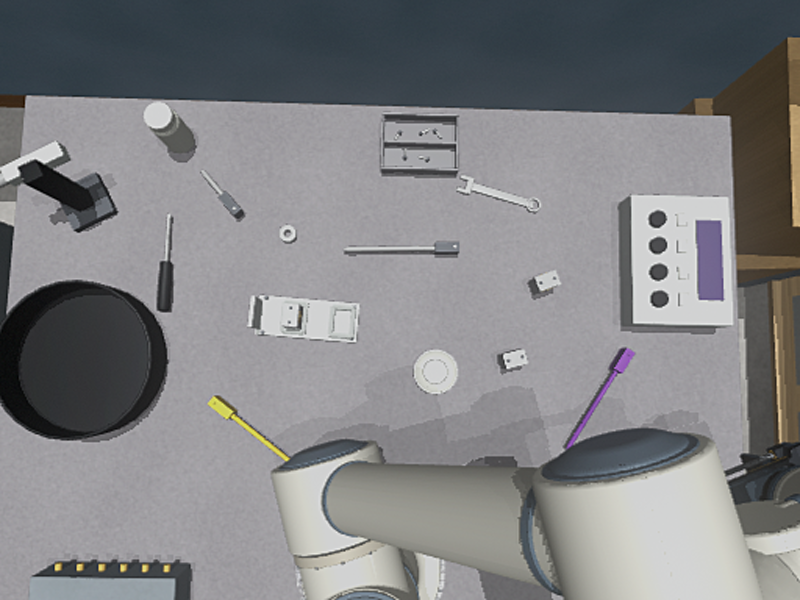

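View pics/scene0.png

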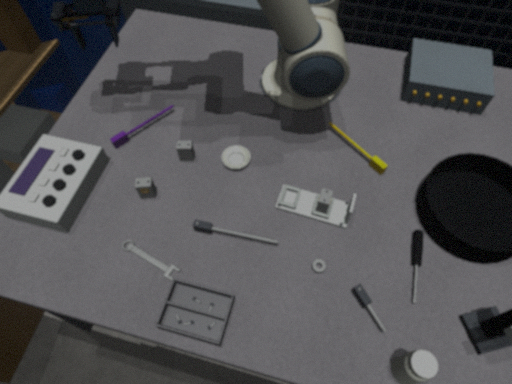

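Top view (800x600 px): the end plate is at (253,315), the fitted seat at (292,316) and the empty seat at (342,320), so threading runs to image left, which is world +y. The spare and blank candidates are at (545,283) and (513,360). The long rod's block is at (447,248) with its tip at (345,249). The short rod is at (225,198); the yellow and purple ones are decoys.

```bash
python3 - <<'E'
from h import *
import pickle
D=pickle.load(open("D0.pkl","rb"))
P,d,m=D["top"];C=cloud(d,m);H=C[...,2]
print("table z",np.median(H[100:250,150:250]))
def comp(x0,x1,y0,y1,lo,hi,name):  # in 800x600 px
    s=np.zeros(H.shape,bool);s[int(y0*.64):int(y1*.64),int(x0*.64):int(x1*.64)]=1
    k=s&(H>lo)&(H<hi)&(d>0); q=C[k]
    r=cv2.minAreaRect((q[:,:2]*1000).astype(np.float32)); print(name,k.sum(),"mean",q.mean(0).round(4),"z",np.percentile(q[:,2],[5,50,95]).round(4),"rect",np.round(r[0],1),np.round(r[1],1),round(r[2],1))
comp(520,570,260,305,.05,.08,"A");comp(490,535,340,380,.05,.08,"B")
comp(340,430,235,262,.012,.05,"rod shaft");comp(432,465,235,262,.025,.05,"rodblock")
comp(325,365,295,350,.02,.04,"open rim");comp(275,310,295,340,.06,.09,"fitted top");comp(240,275,290,340,.06,.1,"plate")
comp(240,365,285,350,.005,.015,"baseplate")
comp(410,462,345,398,.01,.03,"dish")
S=D["scene"][0];a=cv2.resize(S[125:205,115:205],(540,480),interpolation=cv2.INTER_CUBIC)
T=P[170:245,310:375];b=cv2.resize(T,(260,300),interpolation=cv2.INTER_CUBIC)
o=np.zeros((480,800,3),np.uint8);o[:,:540]=a;o[:300,540:]=b;save("pics/c1.png",o)
E
```

```text
table z 0.0015697245393895276
A 154 mean [ 0.5719 -0.3331  0.0643] z [0.0566 0.0646 0.0684] rect [ 572.6 -334.8] [31.1 46. ] 22.3
B 153 mean [ 0.4183 -0.269   0.0648] z [0.0596 0.0653 0.0695] rect [ 418.4 -270.1] [30.  44.5] 16.0
rod shaft 172 mean [ 0.6361 -0.0182  0.0269] z [0.0227 0.027  0.0311] rect [637.  -16.3] [ 11.2 171.3] 1.5
rodblock 111 mean [ 0.6399 -0.1367  0.0358] z [0.0265 0.0365 0.0409] rect [ 639.9 -135.2] [18.9 54.2] 1.5
open rim 181 mean [0.4865 0.0706 0.0253] z [0.0212 0.0253 0.0288] rect [486.4  70.7] [51.3 65.4] 85.6
fitted top 161 mean [0.4926 0.1653 0.0744] z [0.0686 0.0749 0.0784] rect [492.8 165.6] [31.  43.5] 87.1
plate 85 mean [0.497  0.2376 0.0768] z [0.0622 0.0796 0.0835] rect [497.5 238.5] [ 9.  59.6] 85.6
baseplate 1111 mean [0.4904 0.1411 0.0104] z [0.0057 0.0107 0.0142] rect [494.8 153.9] [131.  251.6] 1.4
dish 367 mean [ 0.39   -0.1199  0.0154] z [0.0106 0.015  0.0209] rect [ 389.8 -120.6] [84.2 85.1] 1.4
```

View pics/c1.png

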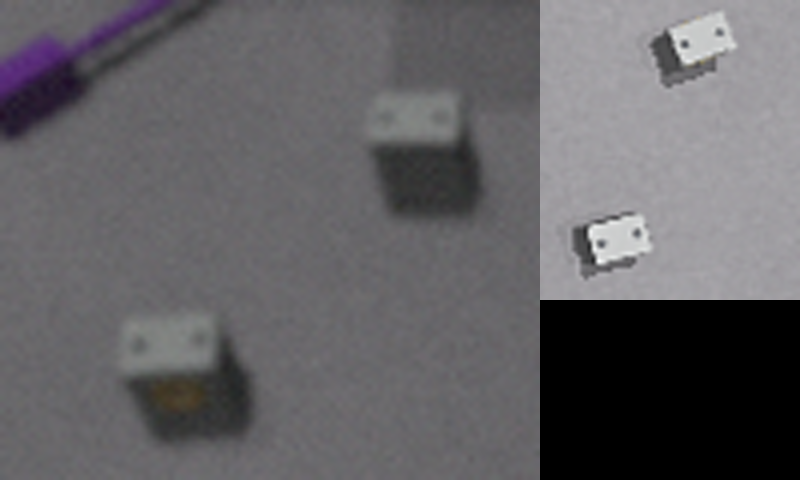

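The block at scene (145,186), which is top (545,283), shows the bronze bore, so it is the spare: world about (572,-334) mm, standing 64 mm high. The one at scene (185,150) is solid, so it is the blank.

```bash
python3 - <<'E'
from h import *
M=R.from_rotvec(status.observe()["tool_rot"]).as_matrix();print(M.round(3),np.degrees(np.arctan2(M[1,2],M[0,2])))
E
python3 -m pendant '[[91,[50,36,0],8],[91,[50,36,0],8]]'; python3 -c "
from h import *
print(status.observe()['joints'])"
```

```text
[[-0.93  -0.     0.368]
 [-0.368  0.001 -0.93 ]
 [-0.    -1.    -0.001]] -68.41489060974476
time_s: 0.35
tcp_pos: [0.3112, -0.5226, 0.2379]
tool_rot: [-0.627, 1.846, -1.845]
ft_force: [1.0, -0.9, -0.1]
gripper_width: 0.091
[-1.13109050e+00  4.71042266e-01  1.38968200e+00 -1.36693112e-03
  1.28132443e+00 -2.14071800e-01]
```

```bash
python3 -m pendant '[[91,[45,33,0],-5],[91,[45,33,0],-5],[91,[45,33,0],-5],[91,[45,33,0],0],[91,[45,33,0],0],[91,[30,20,0],0],[91,[0,0,0],0]]'; cat > w.py <<'E'
from h import *
import sys
lo,hi=float(sys.argv[1]),float(sys.argv[2]);cx,cy,r=[float(a) for a in sys.argv[3:6]]
P,d,m=shot("wrist");C=cloud(d,m);o=status.observe()
k=(d>0)&(C[...,2]>lo)&(C[...,2]<hi)&(np.hypot(C[...,0]-cx,C[...,1]-cy)<r)
n,L,s,_=cv2.connectedComponentsWithStats(k.astype(np.uint8))
M=R.from_rotvec(o["tool_rot"]).as_matrix()
print("tcp",(o["tcp_pos"]*1000).round(1),"yaw",np.degrees(np.arctan2(M[1,2],M[0,2])).round(2),"t",o["time_s"],"F",o["ft_force"].round(1))
for i in range(1,n):
    if s[i,4]<60: continue
    q=C[L==i]*1000;rc=cv2.minAreaRect(q[:,:2].astype(np.float32))
    print(s[i,4],"px",s[i,:4],"c",np.round(rc[0],1),"sz",np.round(rc[1],1),"ang",round(rc[2],1),"z",np.percentile(q[:,2],[5,50,95]).round(1),"mean",q.mean(0).round(1))
if len(sys.argv)>6: save(sys.argv[6],P)
E
python3 w.py 0.056 0.075 0.572 -0.334 0.06 pics/w1.png
```

```text
time_s: 1.05
tcp_pos: [0.5484, -0.3468, 0.2367]
tool_rot: [-0.402, 2.008, -2.003]
ft_force: [-0.9, -0.5, -0.1]
gripper_width: 0.0907
tcp [ 546.9 -347.9  236.6] yaw -67.44 t 1.1 F [-1.3  0.2  0.9]
1566 px [231 131  48  35] c [ 573.3 -335.7] sz [30.4 43.9] ang 20.8 z [61.1 62.6 63.8] mean [ 573.8 -335.5   62.5]
```

View pics/w1.png

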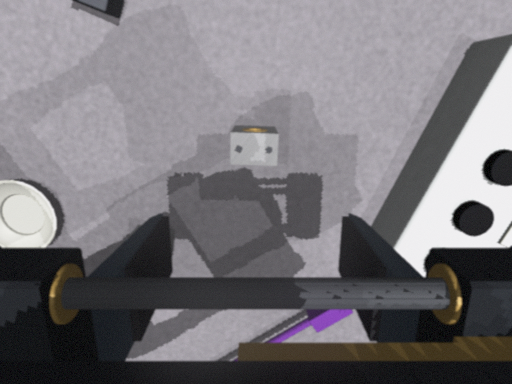

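The wrist view shows the spare's top at (254,148) with the bronze edge at (255,129), lined up with the jaws.

```bash
python3 -m pendant '[[91,[26,12,0],-2],[91,[0,0,-40],0],[91,[0,0,-40],0],[91,[0,0,0],0]]';python3 w.py 0.056 0.075 0.572 -0.334 0.06
```

```text
time_s: 1.5
tcp_pos: [0.5717, -0.3379, 0.1554]
tool_rot: [-0.366, 2.029, -2.027]
ft_force: [-1.4, 0.7, -0.3]
gripper_width: 0.091
tcp [ 572.7 -338.8  158.1] yaw -69.62 t 1.55 F [-0.2 -0.6  1.1]
2551 px [221 179  62  43] c [ 573.1 -335.6] sz [30.7 44.1] ang 20.5 z [61.  62.5 63.6] mean [ 574.  -335.3   62.4]
```

```bash
python3 -m pendant '[[91,[1,3,-35],0],[91,[0,0,-35],0],[91,[0,0,-30],0],[91,[0,0,-5],0],[91,[0,0,0],0]]'; python3 -m pendant '[[91,[0,0,-2],0],[35,[0,0,0],0],[30,[0,0,0],0],[30,[0,0,0],0],[30,[0,0,0],0],[30,[0,0,0],0],[30,[0,0,0],0]]'
```

```text
time_s: 2.05
tcp_pos: [0.5762, -0.3426, 0.0623]
tool_rot: [-0.35, 2.014, -2.038]
ft_force: [-0.2, -0.0, 0.8]
gripper_width: 0.0911
time_s: 2.75
tcp_pos: [0.5782, -0.344, 0.0679]
tool_rot: [-0.344, 2.007, -2.041]
ft_force: [-0.9, 4.4, 3.0]
gripper_width: 0.0462
```

```bash
cat > s.py <<'E'
from h import *
for i in range(1):
    o=status.observe();M=R.from_rotvec(o["tool_rot"]).as_matrix()
    print("tcp",(o["tcp_pos"]*1000).round(1),"yaw",np.degrees(np.arctan2(M[1,2],M[0,2])).round(2),"tilt: approach",M[:,1].round(3),"jawz",M[2,2].round(3),"F",o["ft_force"].round(1),"T",o["ft_torque"].round(2),"w",o["gripper_width"].round(4))
E
python3 s.py; python3 -m pendant '[[20,[0,0,0],0],[20,[0,0,0],0],[20,[0,0,0],0]]';python3 s.py
```

```text
time_s: 3.05
tcp_pos: [0.5783, -0.3439, 0.0678]
tool_rot: [-0.344, 2.007, -2.041]
ft_force: [-1.8, 2.3, 3.9]
gripper_width: 0.0442Traceback (most recent call last):
  File "s.py", line 4, in <module>
    print("tcp",(o["tcp_pos"]*1000).round(1),"yaw",np.degrees(np.arctan2(M[1,2],M[0,2])).round(2),"tilt: approach",M[:,1].round(3),"jawz",M[2,2].round(3),"F",o["ft_force"].round(1),"T",o["ft_torque"].round(2),"w",o["gripper_width"].round(4))
                                                                                                                                                                                                                     ^^^^^^^^^^^^^^^^^^^^^^^^
AttributeError: 'float' object has no attribute 'round'
Traceback (most recent call last):
  File "s.py", line 4, in <module>
    print("tcp",(o["tcp_pos"]*1000).round(1),"yaw",np.degrees(np.arctan2(M[1,2],M[0,2])).round(2),"tilt: approach",M[:,1].round(3),"jawz",M[2,2].round(3),"F",o["ft_force"].round(1),"T",o["ft_torque"].round(2),"w",o["gripper_width"].round(4))
                                                                                                                                                                                                                     ^^^^^^^^^^^^^^^^^^^^^^^^
AttributeError: 'float' object has no attribute 'round'
```

```bash
sed -i 's/o\["gripper_width"\].round(4)/round(o["gripper_width"],4)/' s.py; python3 s.py; python3 w.py 0.052 0.075 0.572 -0.334 0.06 pics/w2.png
```

```text
tcp [ 578.3 -343.9   67.8] yaw -69.85 tilt: approach [ 0.018 -0.014 -1.   ] jawz 0.019 F [-1.8  2.3  3.9] T [0.49 0.25 0.03] w 0.0442
tcp [ 578.2 -344.    67.8] yaw -69.85 t 3.1 F [-1.3  3.1  3.3]
5513 px [180 220 152  57] c [ 583.7 -342.8] sz [26.  65.9] ang 20.2 z [54.5 62.8 71.1] mean [ 585.2 -342.4   62.6]
```

View pics/w2.png

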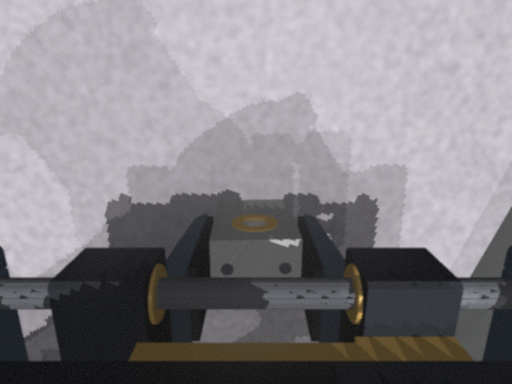

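The wrist view shows the bore ring at (255,222) and the block held centrally between the pads. The grip overlaps the block by about 21 mm, which is enough, so I'm lifting it and carrying it to the seat.

```bash
python3 -m pendant '[[20,[0,0,20],0],[20,[0,0,30],0],[20,[0,0,40],0],[20,[0,0,0],0]]'; python3 -m pendant '[[20,[-5,20,0],4],[20,[-8,35,0],6],[20,[-8,35,0],7],[20,[-8,35,0],7],[20,[-8,35,0],7],[20,[-8,35,0],7],[20,[-8,35,0],7],[20,[-8,35,0],7],[20,[-8,35,0],7],[20,[-8,35,0],5],[20,[-8,25,0],3],[20,[-4,15,0],0],[20,[0,0,0],0],[20,[0,0,0],0]]'; python3 s.py
```

```text
time_s: 3.5
tcp_pos: [0.5771, -0.344, 0.158]
tool_rot: [-0.348, 2.01, -2.04]
ft_force: [0.6, -1.3, -3.8]
gripper_width: 0.0443
time_s: 4.9
tcp_pos: [0.48, 0.0416, 0.1496]
tool_rot: [-1.192, 1.205, -1.211]
ft_force: [-0.5, -0.3, -4.4]
gripper_width: 0.0442
tcp [480.   41.6 149.6] yaw -0.13 tilt: approach [ 0.014  0.008 -1.   ] jawz 0.014 F [-0.5 -0.3 -4.4] T [-0.05 -0.06 -0.02] w 0.0442
```

```bash
python3 - <<'E'
from h import *
P,d,m=shot("wrist");C=cloud(d,m)*1000;o=status.observe();t=o["tcp_pos"]*1000;print(t.round(1),m["position"])
ok=d>0
def rep(n,k):
    q=C[k];rc=cv2.minAreaRect(q[:,:2].astype(np.float32));print(n,k.sum(),"c",np.round(rc[0],1),"sz",np.round(rc[1],1),"ang",round(rc[2],1),"z",np.percentile(q[:,2],[5,50,95]).round(1),"mean",q.mean(0).round(1))
X,Y,Z=C[...,0],C[...,1],C[...,2]
rep("fitted",ok&(abs(Z-74)<6)&(np.hypot(X-493,Y-166)<35))
rep("seat f",ok&(abs(Z-26)<3)&(np.hypot(X-493,Y-166)<45))
rep("rim",ok&(abs(Z-26)<3)&(np.hypot(X-486,Y-70)<45))
rep("plate",ok&(abs(Z-88)<7)&(np.hypot(X-497,Y-238)<40))
rep("heldtop",ok&(abs(Z-146)<6)&(abs(X-t[0])<21)&(abs(Y-t[1])<40))
np.savez("w3",P=P,C=C);save("pics/w3.png",P)
E
```

```text
[480.   41.4 149.6] [0.47840896 0.11998882 0.29470476]
fitted 3015 c [493.1 161.5] sz [22.7 44. ] ang 86.2 z [71.3 72.7 73.9] mean [493.5 160.7  72.7]
seat f 1279 c [493.2 161.5] sz [43.5 64.4] ang 88.6 z [23.1 24.4 26.4] mean [488.2 153.4  24.5]
rim 1602 c [487.2  69.7] sz [50.6 64.1] ang 86.5 z [23.1 24.3 25.9] mean [487.3  71.1  24.4]Traceback (most recent call last):
  File "<stdin>", line 10, in <module>
  File "<stdin>", line 5, in rep
    return _quantile_unchecked(
        a, q, axis, out, overwrite_input, method, keepdims, weights)
    return _ureduce(a,
                    func=_quantile_ureduce_func,
    ...<5 lines>...
                    overwrite_input=overwrite_input,
                    method=method)
    r = func(a, **kwargs)
    result = _quantile(arr,
                       quantiles=q,
    ...<2 lines>...
                       out=out,
                       weights=wgt)
    slices_having_nans = np.isnan(arr[-1, ...])
                                  ~~~^^^^^^^^^
IndexError: index -1 is out of bounds for axis 0 with size 0
```

```bash
python3 - <<'E'
from h import *
P,d,m=shot("wrist");C=cloud(d,m)*1000;t=status.observe()["tcp_pos"]*1000
save("pics/w3.png",P)
k=(d>0)&(abs(C[...,0]-t[0])<20)&(abs(C[...,1]-t[1])<40)&(C[...,2]>90)
q=C[k];print(k.sum(),np.percentile(q,[1,25,50,75,99],axis=0).round(1))
k2=k&(C[...,2]>135)&(C[...,2]<160);q=C[k2]
if len(q): print(cv2.minAreaRect(q[:,:2].astype(np.float32)))
# front face: bore side
v,u=np.nonzero(k);print(u.min(),u.max(),v.min(),v.max())
E
```

```text
18822 [[460.5  35.   95.7]
 [470.1  53.4 145.1]
 [480.1  65.1 219.4]
 [490.1  68.2 233.3]
 [499.7  73.9 240.6]]
((480.06195068359375, 43.57658004760742), (21.336549758911133, 40.16644287109375), 88.87703704833984)
157 365 203 383
```

View pics/w3.png

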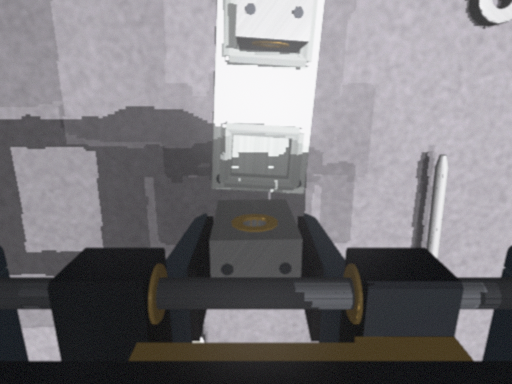

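The view shows the empty seat at (262,155), the fitted block at (270,20), the held block at (255,240) and the long rod at (437,210). The seat centre is about (487.0,70.0) with the base axis at 86.4°.

```bash
python3 -m pendant '[[20,[4,15,0],-2],[20,[3,14,0],-1.5],[20,[0,1.5,0],0],[20,[0,0,0],0]]'; python3 s.py; python3 -m pendant '[[20,[0,0,-15],0],[20,[0,0,-15],0],[20,[0,0,-5],0],[20,[0,0,0],0]]'; python3 s.py
```

```text
time_s: 5.4
tcp_pos: [0.4887, 0.0689, 0.1492]
tool_rot: [-1.158, 1.254, -1.263]
ft_force: [0.0, -0.7, -4.2]
gripper_width: 0.0444
tcp [488.7  68.9 149.2] yaw -4.08 tilt: approach [ 0.015  0.007 -1.   ] jawz 0.014 F [ 0.  -0.7 -4.2] T [-0.03 -0.02 -0.02] w 0.0444
time_s: 5.8
tcp_pos: [0.4895, 0.0658, 0.1136]
tool_rot: [-1.158, 1.253, -1.264]
ft_force: [0.2, -0.2, -3.3]
gripper_width: 0.0445
tcp [489.5  65.8 113.6] yaw -4.1 tilt: approach [ 0.016  0.006 -1.   ] jawz 0.016 F [ 0.2 -0.2 -3.3] T [ 0.01 -0.04  0.02] w 0.0445
```

```bash
python3 -m pendant '[[20,[-2,5,0],0.4],[20,[-0.5,1.5,0],0],[20,[0,0,0],0]]'; python3 s.py; python3 -m pendant '[[20,[-0.3,1,-8],0],[20,[0,0.5,-4],0],[20,[0,0,0],0]]'; python3 w.py 0.02 0.029 0.487 0.070 0.05;python3 s.py
```

```text
time_s: 6.1
tcp_pos: [0.4873, 0.0721, 0.1147]
tool_rot: [-1.16, 1.247, -1.259]
ft_force: [-0.2, 0.1, -3.7]
gripper_width: 0.0442
tcp [487.3  72.1 114.7] yaw -3.69 tilt: approach [ 0.017  0.006 -1.   ] jawz 0.017 F [-0.2  0.1 -3.7] T [-0.02 -0.05  0.04] w 0.0442
time_s: 6.4
tcp_pos: [0.4873, 0.074, 0.1024]
tool_rot: [-1.159, 1.245, -1.26]
ft_force: [-0.6, 0.2, -3.9]
gripper_width: 0.0441
tcp [487.3  74.  102.5] yaw -3.66 t 6.45 F [ 0.7 -0.5 -3.9]
1717 px [204 180  97  45] c [487.7  80.1] sz [31.6 65.7] ang 85.5 z [21.  23.5 25.7] mean [488.5  87.6  23.4]
tcp [487.3  74.  102.5] yaw -3.66 tilt: approach [ 0.019  0.006 -1.   ] jawz 0.018 F [ 0.7 -0.5 -3.9] T [-0.07 -0.06  0.04] w 0.0444
```

```bash
python3 -m pendant '[[20,[0,-2,-4],0],[20,[0,0,-5],0],[20,[0,0,0],0]]'; python3 s.py; python3 -m pendant '[[20,[0,0,-4],0],[20,[0,0,-4],0],[20,[0,0,0],0]]';python3 s.py
```

```text
time_s: 6.75
tcp_pos: [0.4874, 0.0718, 0.0928]
tool_rot: [-1.159, 1.245, -1.26]
ft_force: [0.0, 0.9, -4.1]
gripper_width: 0.0442
tcp [487.4  71.8  92.8] yaw -3.66 tilt: approach [ 0.019  0.006 -1.   ] jawz 0.019 F [ 0.   0.9 -4.1] T [ 0.02 -0.08 -0.04] w 0.0442
time_s: 7.05
tcp_pos: [0.4874, 0.0716, 0.0839]
tool_rot: [-1.159, 1.246, -1.26]
ft_force: [-0.1, -0.6, -4.8]
gripper_width: 0.0439
tcp [487.4  71.6  83.9] yaw -3.67 tilt: approach [ 0.019  0.006 -1.   ] jawz 0.018 F [-0.1 -0.6 -4.8] T [-0.03 -0.06  0.01] w 0.0439
```

Now inside the straight walls with no contact force. I'm lowering the last ~6 mm.

```bash
python3 -m pendant '[[20,[0,0,-3],0],[20,[0,0,-2],0],[20,[0,0,0],0]]'; python3 s.py; python3 -m pendant '[[20,[0,0,-1.5],0],[20,[0,0,-1],0],[20,[0,0,0],0]]';python3 s.py
```

```text
time_s: 7.35
tcp_pos: [0.4875, 0.0717, 0.0785]
tool_rot: [-1.159, 1.245, -1.26]
ft_force: [0.5, -0.9, -4.3]
gripper_width: 0.0442
tcp [487.5  71.7  78.5] yaw -3.67 tilt: approach [ 0.019  0.006 -1.   ] jawz 0.018 F [ 0.5 -0.9 -4.3] T [-0.01 -0.05 -0.04] w 0.0442
time_s: 7.65
tcp_pos: [0.4865, 0.0717, 0.0771]
tool_rot: [-1.16, 1.246, -1.259]
ft_force: [0.8, 0.7, -3.7]
gripper_width: 0.0439
tcp [486.5  71.7  77.1] yaw -3.65 tilt: approach [ 0.018  0.006 -1.   ] jawz 0.017 F [ 0.8  0.7 -3.7] T [-0.03 -0.04 -0.02] w 0.0439
```

```bash
python3 -m pendant '[[20,[0,0,-1.5],0],[20,[0,0,-1.5],0]]';python3 s.py;  python3 -m pendant '[[60,[0,0,0],0],[70,[0,0,0],0],[70,[0,0,0],0],[70,[0,0,0],0]]';python3 s.py
```

```text
time_s: 7.85
tcp_pos: [0.4866, 0.0716, 0.0764]
tool_rot: [-1.159, 1.244, -1.26]
ft_force: [-11.4, -1.5, 44.8]
gripper_width: 0.0439
tcp [486.6  71.6  76.4] yaw -3.64 tilt: approach [ 0.02   0.006 -1.   ] jawz 0.019 F [-11.4  -1.5  44.8] T [-0.14  2.6  -0.03] w 0.0439
time_s: 8.25
tcp_pos: [0.4877, 0.0716, 0.0773]
tool_rot: [-1.157, 1.242, -1.261]
ft_force: [-0.6, 0.1, -0.1]
gripper_width: 0.0697
tcp [487.7  71.6  77.3] yaw -3.64 tilt: approach [ 0.022  0.006 -1.   ] jawz 0.022 F [-0.6  0.1 -0.1] T [-0.01 -0.11 -0.05] w 0.0697
```

```bash
python3 -m pendant '[[80,[0,0,10],0],[80,[0,0,25],0],[91,[0,0,35],0],[91,[0,0,30],0],[91,[0,-20,0],0],[91,[0,-20,0],0],[91,[0,0,0],0]]'; python3 - <<'E'
from h import *
P,d,m=shot("wrist");C=cloud(d,m)*1000
X,Y,Z=C[...,0],C[...,1],C[...,2];np.savez("w4",P=P,C=C)
for n,k in(("fitted",(abs(Z-73)<8)&(np.hypot(X-493,Y-166)<35)),("spare",(abs(Z-73)<8)&(np.hypot(X-487,Y-70)<35)),("rod",(Z>25)&(Z<45)&(abs(X-640)<20)&(abs(Y+136)<40))):
    k&=d>0;q=C[k]
    if len(q)>20: rc=cv2.minAreaRect(q[:,:2].astype(np.float32));A=np.c_[q[:,:2]-q[:,:2].mean(0),np.ones(len(q))];print(n,k.sum(),np.round(rc[0],1),np.round(rc[1],1),rc[2],"z",np.percentile(q[:,2],[5,50,95]).round(1),"slope",np.linalg.lstsq(A,q[:,2],rcond=None)[0].round(3))
E
python3 s.py
```

```text
time_s: 8.95
tcp_pos: [0.4873, 0.0309, 0.1851]
tool_rot: [-1.157, 1.24, -1.261]
ft_force: [0.9, 0.3, 0.5]
gripper_width: 0.0907
fitted 2021 [493.  159.4] [18.4 44. ] 86.10973358154297 z [71.  72.7 73.9] slope [2.0000e-03 6.3000e-02 7.2502e+01]
spare 2406 [487.6  68.5] [30.2 44.1] 86.3436279296875 z [71.3 72.6 73.7] slope [-2.0000e-03 -1.3000e-02  7.2529e+01]
tcp [487.2  31.7 184.9] yaw -3.56 tilt: approach [ 0.023  0.006 -1.   ] jawz 0.023 F [-0.3  0.1  0.3] T [-0.  -0.1  0. ] w 0.0911
```

The spare is home: its top is level with the fitted block (72.6 against 72.7 mm), it isn't tilted, and it's aligned at 86.3°. Now the rod.

```bash
python3 -m pendant '[[91,[20,-25,0],1],[91,[32,-36,0],2],[91,[32,-36,0],2],[91,[32,-36,0],0],[91,[20,-20,0],0],[91,[8,-10,0],0],[91,[0,0,0],0],[91,[0,0,0],0]]'; python3 w.py 0.029 0.045 0.64 -0.136 0.045 pics/w5.png; python3 w.py 0.02 0.03 0.637 -0.016 0.09
```

```text
time_s: 9.8
tcp_pos: [0.6343, -0.1324, 0.185]
tool_rot: [-1.203, 1.177, -1.187]
ft_force: [-0.9, 0.8, -0.3]
gripper_width: 0.0908
tcp [ 634.2 -132.2  185.1] yaw 1.8 t 9.85 F [-0.7 -0.5 -0.3]
1200 px [249 163  22  55] c [ 641.8 -138.4] sz [19.1 49.6] ang 2.3 z [33.3 34.5 35.7] mean [ 641.8 -137.4   34.5]
tcp [ 634.1 -132.   185.2] yaw 1.82 t 9.9 F [ 0.1 -0.2  0.4]
1754 px [253   0  12 154] c [638.1 -44.2] sz [  9.3 123.4] ang 2.2 z [22.1 24.7 26.3] mean [638.1 -40.7  24.5]
```

View pics/w5.png

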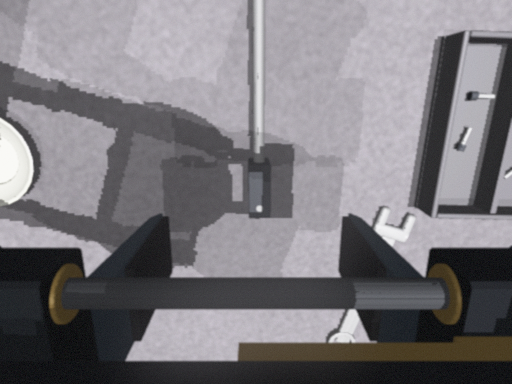

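The end block is at (258,188), under the jaws, with the shaft running up the image. Its centre is (641.8,-138.4), axis 92.2°.

```bash
python3 -m pendant '[[70,[7.5,-6.5,-20],0.3],[60,[0,0,-35],0],[60,[0,0,-30],0],[60,[0,0,-15],0],[60,[0,0,0],0],[60,[0,0,0],0]]'; python3 w.py 0.029 0.045 0.64 -0.136 0.045
```

```text
time_s: 10.5
tcp_pos: [0.6396, -0.1328, 0.0852]
tool_rot: [-1.206, 1.168, -1.18]
ft_force: [0.7, -0.2, 0.5]
gripper_width: 0.06
tcp [ 639.7 -132.8   85.4] yaw 2.41 t 10.55 F [ 0.   0.1 -0.4]
2487 px [239 194  34  78] c [ 641.8 -138.5] sz [20.  50.1] ang 2.5 z [33.3 34.5 35.5] mean [ 641.7 -137.    34.5]
```

```bash
python3 -m pendant '[[60,[2,-5,-10],0],[60,[0,-0.5,-15],0],[60,[0,0,-10],0],[60,[0,0,0],0]]'; python3 s.py
```

```text
time_s: 10.95
tcp_pos: [0.643, -0.1389, 0.0502]
tool_rot: [-1.205, 1.164, -1.183]
ft_force: [0.0, -0.1, -0.0]
gripper_width: 0.06
tcp [ 643.  -138.9   50.2] yaw 2.42 tilt: approach [ 0.024  0.009 -1.   ] jawz 0.025 F [ 0.  -0.1 -0. ] T [-0.01 -0.11  0.05] w 0.06
```

```bash
python3 -m pendant '[[60,[-1,0,-10],0],[60,[0,0,-7],0],[60,[0,0,-2],0],[50,[0,0,0],0]]'; python3 s.py; python3 -m pendant '[[15,[0,0,0],0],[15,[0,0,0],0],[15,[0,0,0],0],[15,[0,0,0],0],[15,[0,0,0],0],[15,[0,0,0],0]]'; python3 s.py
```

```text
time_s: 11.35
tcp_pos: [0.6417, -0.1389, 0.0291]
tool_rot: [-1.205, 1.165, -1.183]
ft_force: [0.7, 0.3, -0.6]
gripper_width: 0.0552
tcp [ 641.7 -138.9   29.1] yaw 2.41 tilt: approach [ 0.023  0.01  -1.   ] jawz 0.024 F [ 0.7  0.3 -0.6] T [-0.02 -0.09  0.04] w 0.0552
time_s: 11.95
tcp_pos: [0.6422, -0.139, 0.03]
tool_rot: [-1.204, 1.164, -1.183]
ft_force: [-0.0, 0.4, -1.9]
gripper_width: 0.02
tcp [ 642.2 -139.    30. ] yaw 2.42 tilt: approach [ 0.025  0.009 -1.   ] jawz 0.025 F [-0.   0.4 -1.9] T [-0.05 -0.11 -0.01] w 0.02
```

```bash
python3 -m pendant '[[15,[0,0,12],0],[15,[0,0,25],0],[15,[0,0,30],0],[15,[0,0,15],0],[15,[-10,-3,0],-1],[15,[-25,-6,0],-1.5],[15,[-35,-8,0],-1.5],[15,[-35,-8,0],-1.5],[15,[-30,-8,0],-0.5],[15,[-20,-6,0],0],[15,[-10,-2,0],0],[15,[0,0,0],0],[15,[0,0,0],0]]'; python3 s.py; cat > rod.py <<'E'
from h import *
P,d,m=shot("wrist");C=cloud(d,m)*1000;o=status.observe();t=o["tcp_pos"]*1000
M=R.from_rotvec(o["tool_rot"]).as_matrix()
yaw=np.arctan2(M[1,2],M[0,2]);a=np.array([-np.sin(yaw),np.cos(yaw)]);l=np.array([np.cos(yaw),np.sin(yaw)])
X=C-t;s=X[...,:2]@a;w=X[...,:2]@l;h=X[...,2]
k=(d>0)&(s>28)&(s<200)&(abs(w)<14)&(abs(h+8)<14)
# centreline per image row: middle of the shaft
rows=[]
for v in np.unique(np.nonzero(k)[0]):
    u=np.nonzero(k[v])[0]
    if len(u)<5: continue
    rows.append((s[v,u].mean(),(w[v,u].min()+w[v,u].max())/2,np.median(np.sort(h[v,u])[-5:]),np.ptp(w[v,u]),v))
r=np.array(rows)
print("n",len(r),"s range",r[:,0].min().round(1),r[:,0].max().round(1),"width",np.median(r[:,3]).round(1))
pl=np.polyfit(r[:,0],r[:,1],1);ph=np.polyfit(r[:,0],r[:,2],1)
print("lateral slope deg",np.degrees(pl[0]).round(2),"at tcp",pl[1].round(2),"| top-line pitch deg",np.degrees(ph[0]).round(2),"at tcp",ph[1].round(2),"axis dz",(ph[1]-5).round(2))
print("rod heading",(90+np.degrees(yaw-pl[0])).round(2),"tcp",t.round(1),"yaw",np.degrees(yaw).round(2))
E
python3 rod.py
```

```text
time_s: 13.25
tcp_pos: [0.4641, -0.1793, 0.1153]
tool_rot: [-1.151, 1.251, -1.266]
ft_force: [0.7, 0.2, -2.5]
gripper_width: 0.0198
tcp [ 464.1 -179.3  115.3] yaw -4.2 tilt: approach [ 0.022  0.008 -1.   ] jawz 0.021 F [ 0.7  0.2 -2.5] T [-0.04 -0.1   0.02] w 0.0198
n 207 s range 28.4 113.0 width 9.5
lateral slope deg -0.01 at tcp 0.69 | top-line pitch deg 0.14 at tcp -3.95 axis dz -8.95
rod heading 85.83 tcp [ 464.3 -179.2  115.3] yaw -4.18
```

```bash
python3 -m pendant '[[15,[5,0,0],0.4],[15,[2,0,-15],0.2],[15,[0,0,-20],0],[15,[0,0,-15],0],[15,[0,0,-3],0],[15,[0,0,0],0],[15,[0,0,0],0]]'; python3 rod.py
```

```text
time_s: 14.0
tcp_pos: [0.4794, -0.1791, 0.0611]
tool_rot: [-1.157, 1.234, -1.258]
ft_force: [-1.0, -0.1, -3.8]
gripper_width: 0.0198
n 208 s range 28.1 113.1 width 9.5
lateral slope deg -0.05 at tcp 0.81 | top-line pitch deg 0.03 at tcp -4.18 axis dz -9.18
rod heading 86.8 tcp [ 479.5 -179.2   61.3] yaw -3.25
```

```bash
python3 -m pendant '[[15,[-5,0,-1],-0.3],[15,[-3,0,0],0],[15,[0,0,0],0],[15,[0,0,0],0]]'; python3 s.py; python3 - <<'E'
from h import *
D={n:shot(n) for n in("wrist","scene")}
P,d,m=D["wrist"];C=cloud(d,m)*1000;t=status.observe()["tcp_pos"]*1000
S=D["scene"][0];a=cv2.resize(S[150:240,250:370],(800,600),interpolation=cv2.INTER_CUBIC);save("pics/s6.png",a)
Z=C[...,2];k=(d>0)&(abs(Z-73)<6)&(np.hypot(C[...,0]-487,C[...,1]-70)<35);print(k.sum(),C[k].mean(0) if k.any() else "")
# shaft axis lateral at wrist, plus scene depth of shaft top
P,d,m=D["scene"];C=cloud(d,m)*1000
k=(d>0)&(abs(C[...,2]-55)<8)&(C[...,1]<35)&(C[...,1]>-140)&(abs(C[...,0]-480)<20);q=C[k];print("scene shaft",k.sum(),np.polyfit(q[:,1],q[:,0],1),"tip y",np.percentile(q[:,1],99.5),"z",np.percentile(q[:,2],[50,95]))
k=(d>0)&(abs(C[...,2]-74)<8)&(np.hypot(C[...,0]-487,C[...,1]-70)<35);q=C[k];print("scene spare",cv2.minAreaRect(q[:,:2].astype(np.float32)),np.median(q[:,2]))
E
```

```text
time_s: 14.45
tcp_pos: [0.4713, -0.1795, 0.0618]
tool_rot: [-1.153, 1.235, -1.265]
ft_force: [0.2, 0.7, -3.7]
gripper_width: 0.0201
tcp [ 471.3 -179.5   61.8] yaw -3.58 tilt: approach [ 0.03   0.004 -1.   ] jawz 0.029 F [ 0.2  0.7 -3.7] T [-0.02 -0.03 -0.01] w 0.0201
0 
scene shaft 199 [6.49905648e-02 4.83660313e+02] tip y 26.994241414394022 z [57.43910572 60.43820152]
scene spare ((486.3575744628906, 67.00885009765625), (30.490320205688477, 46.740928649902344), 88.10287475585938) 74.09718980087688
```

View pics/s6.png

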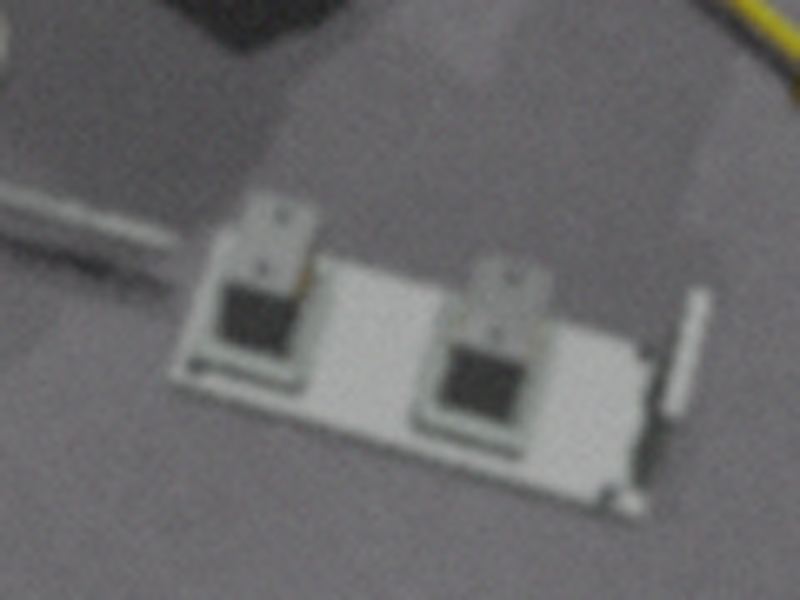

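The scene crop shows the rod tip at (175,240), lined up just short of the spare in its seat at (270,240). Starting the threading gently.

```bash
python3 -m pendant '[[15,[0,0,-2],0],[15,[0,0,0],0],[15,[0,0,0],0]]'; python3 s.py;python3 -m pendant '[[15,[0.5,8,0],0],[15,[0.5,8,0],0],[15,[0,0,0],0],[15,[0,0,0],0]]'; python3 s.py
```

```text
time_s: 14.85
tcp_pos: [0.4716, -0.1796, 0.0595]
tool_rot: [-1.153, 1.235, -1.265]
ft_force: [-0.6, 0.4, -3.2]
gripper_width: 0.0201
tcp [ 471.6 -179.6   59.5] yaw -3.57 tilt: approach [ 0.03   0.004 -1.   ] jawz 0.03 F [-0.6  0.4 -3.2] T [-0.02 -0.06  0.07] w 0.0201
time_s: 15.25
tcp_pos: [0.4726, -0.1617, 0.0594]
tool_rot: [-1.154, 1.235, -1.264]
ft_force: [0.8, 0.1, -3.2]
gripper_width: 0.0198
tcp [ 472.6 -161.7   59.4] yaw -3.55 tilt: approach [ 0.03   0.005 -1.   ] jawz 0.029 F [ 0.8  0.1 -3.2] T [-0.06 -0.06 -0.04] w 0.0198
```

```bash
python3 -m pendant '[[15,[0.3,6,0.3],0],[15,[0.3,6,0],0],[15,[0,0,0],0]]'; python3 s.py;python3 -m pendant '[[15,[0.3,6,0],0],[15,[0.3,6,0],0],[15,[0,0,0],0]]'; python3 s.py
```

```text
time_s: 15.55
tcp_pos: [0.4733, -0.1486, 0.0598]
tool_rot: [-1.153, 1.235, -1.264]
ft_force: [-0.2, 0.6, -2.9]
gripper_width: 0.0196
tcp [ 473.3 -148.6   59.8] yaw -3.56 tilt: approach [ 0.03   0.005 -1.   ] jawz 0.029 F [-0.2  0.6 -2.9] T [-0.05 -0.08  0.05] w 0.0196
time_s: 15.85
tcp_pos: [0.474, -0.1355, 0.0599]
tool_rot: [-1.153, 1.235, -1.264]
ft_force: [0.4, 0.0, -2.8]
gripper_width: 0.0197
tcp [ 474.  -135.5   59.9] yaw -3.55 tilt: approach [ 0.03   0.005 -1.   ] jawz 0.029 F [ 0.4  0.  -2.8] T [-0.02 -0.05  0.01] w 0.0197
```

```bash
python3 -m pendant '[[15,[0.7,10,0],0],[15,[0.7,10,0],0],[15,[0.7,10,0],0],[15,[0,0,0],0]]'; python3 s.py;python3 -m pendant '[[15,[0.6,10,0],0],[15,[0.6,10,0],0],[15,[0.5,8,0],0],[15,[0,0,0],0],[15,[0,0,0],0]]'; python3 s.py;
```

```text
time_s: 16.25
tcp_pos: [0.4761, -0.1027, 0.0598]
tool_rot: [-1.153, 1.235, -1.264]
ft_force: [0.7, 0.4, -2.4]
gripper_width: 0.0201
tcp [ 476.1 -102.7   59.8] yaw -3.56 tilt: approach [ 0.03   0.005 -1.   ] jawz 0.029 F [ 0.7  0.4 -2.4] T [-0.06 -0.04 -0.03] w 0.0201
time_s: 16.75
tcp_pos: [0.4781, -0.0716, 0.0599]
tool_rot: [-1.154, 1.234, -1.264]
ft_force: [-0.4, 0.8, -3.2]
gripper_width: 0.0194
tcp [478.1 -71.6  59.9] yaw -3.49 tilt: approach [ 0.03   0.005 -1.   ] jawz 0.029 F [-0.4  0.8 -3.2] T [-0.08 -0.04  0.01] w 0.0194
```

```bash
python3 -m pendant '[[15,[0.5,7,0],0],[15,[0.5,7,0],0],[15,[0.4,6,0],0],[15,[0,0,0],0]]'; python3 s.py;python3 -m pendant '[[15,[0.5,8,0],0],[15,[0.5,8,0],0],[15,[0,0,0],0]]'; python3 s.py;
```

```text
time_s: 17.15
tcp_pos: [0.4796, -0.0504, 0.0599]
tool_rot: [-1.153, 1.235, -1.265]
ft_force: [-0.8, 0.1, -3.1]
gripper_width: 0.0203
tcp [479.6 -50.4  59.9] yaw -3.56 tilt: approach [ 0.03   0.004 -1.   ] jawz 0.03 F [-0.8  0.1 -3.1] T [-0.06 -0.07  0.01] w 0.0203
time_s: 17.45
tcp_pos: [0.4807, -0.033, 0.0599]
tool_rot: [-1.153, 1.235, -1.264]
ft_force: [-0.0, 0.4, -2.9]
gripper_width: 0.0196
tcp [480.7 -33.   59.9] yaw -3.56 tilt: approach [ 0.03   0.004 -1.   ] jawz 0.03 F [-0.   0.4 -2.9] T [-0.08 -0.1   0.  ] w 0.0196
```

```bash
python3 -m pendant '[[15,[0.4,8,0],0],[15,[0.5,8,0],0],[15,[0.5,8,0],0],[15,[0.2,4,0],0],[15,[0,0,0],0],[15,[0,0,0],0],[15,[0,0,0],0]]'; python3 s.py; python3 - <<'E'
from h import *
P,d,m=shot("top");T=P[175:230,150:300];save("pics/t7.png",cv2.resize(T,(800,293),interpolation=cv2.INTER_CUBIC))
for n in("top","scene"):
    P,d,m=shot(n);C=cloud(d,m)*1000
    u0=np.array([490.4,117.4]);a=np.array([.0628,.998]);s=(C[...,:2]-u0)@a;w=(C[...,:2]-u0)@np.array([.998,-.0628])
    for nm,k in(("tip",(abs(C[...,2]-55)<9)&(s>66)&(s<112)&(abs(w)<10)),("mid",(abs(C[...,2]-55)<9)&(abs(s)<28)&(abs(w)<12)),("plate",(C[...,2]>60)&(s>105)&(s<135)&(abs(w)<32)),("spare",(abs(C[...,2]-74)<8)&(abs(s+48)<25)&(abs(w)<30))):
        k&=d>0
        if k.sum()>3: print(n,nm,k.sum(),"s",np.percentile(s[k],[1,99]).round(1),"w",np.percentile(w[k],[5,50,95]).round(1),"z",np.median(C[...,2][k]).round(1))
E
```

```text
time_s: 18.15
tcp_pos: [0.4825, -0.0021, 0.0599]
tool_rot: [-1.154, 1.234, -1.264]
ft_force: [0.4, -0.3, -2.2]
gripper_width: 0.02
tcp [482.5  -2.1  59.9] yaw -3.5 tilt: approach [ 0.03   0.004 -1.   ] jawz 0.03 F [ 0.4 -0.3 -2.2] T [-0.08 -0.05 -0.03] w 0.02
top tip 19 s [67.7 88.7] w [-4.3 -1.2  2.5] z 56.0
top mid 27 s [ 5.8 27.5] w [-4.5  0.1  4.3] z 57.1
top plate 84 s [117.3 125.8] w [-27.7  -1.   25.8] z 79.4
scene tip 27 s [66.3 87.7] w [-3.   0.7  2.5] z 54.5
scene mid 74 s [-26.7  27.3] w [-4.4  0.5  4.1] z 55.3
scene plate 81 s [115. 123.] w [-27.    5.6  28.8] z 79.4
scene spare 171 s [-65.7 -36. ] w [-21.6   0.7  20.4] z 74.0
```

View pics/t7.png

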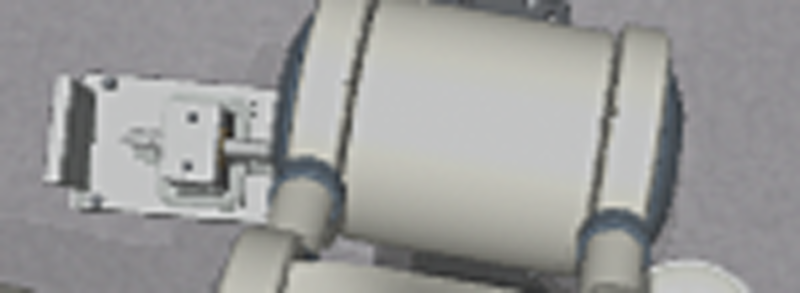

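The top crop shows the rod between the blocks at (250,150), with its tip out of the second at (130,147), well short of the end plate at (70,130). The tip measures about 88 mm along the base: past the 63 mm outer face and clear of the plate at 117 mm. The force is just the rod's weight, so I'm handing in.

```bash
python3 -c "
from h import *
print(workorder.hand_in())"
```

```text
the job is handed in; nothing more can be done
None
```

The spare bearing block is home in the empty seat and released. The long rod runs through both bushings and is still gripped. I handed the job in at about 18 s of the 58 s allowed; no verdict is reported.

- **Block:** It was identified by its bronze-lined bore. Its top measured 72.6 mm against 72.7 mm for the fitted block, at 86.3° against the base's 86.4°, with no visible tilt. Pressing it home took about 45 N at the wrist, through the gripped block.
- **Rod:** Both cameras put the tip about 88 mm along the base. That is some 25 mm beyond the second block's outer face and nearly 30 mm short of the end plate. The force at the end was about 2 N, below the roughly 3 N lifted weight of the rod, so it is not leaning hard on the bushings.
- **Checks that disagreed:**
  - The tool ended tilted about 1.7°, from drift the moves could not correct. That only rolls the rod about its own axis.
  - Wrist camera heights read about 1.3 mm low.
  - Before threading, the scene camera put the rod about 1.6 mm to one side of the bore. The rod went in without measurable contact.
- **Everything else:** No move went near the other items, but I did not measure them again at the end.

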